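# Slide the tall bud vase into its drying bay

## Task

Push the tall, freshly painted bud vase across the table with your fingertips, gently and low on its body so that it slides upright, until its whole foot stands inside the drying bay of low fire bricks. Do not grip it, lift it or let it tip, and leave the short vase and the other pots and tools where they are. Then draw the hand away from everything.

Things in the scene. Friction and masses are not known exactly. Their poses are not given: they have to be found in the camera images.
- tall_vase: tall slim bud vase, white ceramic with thin painted rings, 220 mm tall, 0.3 to 0.55 kg. Round: 52 mm across up to 45 mm, narrowing to 31 mm at 90 mm up and to a neck 22 mm across from 120 mm up, rim 31 mm. Loose on the table, moderate friction: slides when pushed below about 25 mm height, may tip when pushed above 35 mm. Origin: centre of its underside; z is its upright axis
- bay: fixed bay of off-white fire bricks, walls 36 mm high, 32 mm thick, round a bare patch of table 120 mm deep (x), 150 mm wide (y). Origin: centre of the patch, table height. Inner faces: back wall x = +60 mm, sides y = +-75 mm; open mouth at x = -60 mm, roughly facing the robot. Tall vase starts about 150 mm before the origin, 75 mm to one side, short vase to the other
- short_vase: the shorter bud vase of the same make, white ceramic, 120 mm tall, 52 mm across its foot: a bystander standing to the other side. Origin: centre of its underside
- mug: bystander: white mug, 76 mm across, 85 mm tall, handle on its +y side, beside the bay's +y wall. Origin: centre of its underside
- bowl: bystander: white bowl, 110 mm across, 50 mm tall, beside the bay's -y wall. Origin: centre of its underside
- glaze_jar: bystander: lidded jar, 68 mm across, 90 mm tall, well to the left. Origin: centre of its underside
- jug: bystander: white jug, about 116 mm across without handle and spout, 115 mm tall, well to the right. Origin: centre of its underside
- kiln_prop: bystander: terracotta cylinder, 38 mm across, 75 mm tall, to the right. Origin: centre of its underside
- brush: bystander: brush lying on the table, well to the left. Origin: on the underside of its middle

How it is judged:
By the outcome, as a careful person would: the job done as asked, in the order asked, and still so for the second after the job is handed in, with the robot touching nothing.
It also fails if it takes over 45 s, if anything falls off the work surface, if the arm or the gripper's body presses on something with over 40 N, if the wrist force passes 120 N, or if a joint passes its speed limit or range.

## Robot

A 6-joint arm with a two-finger parallel gripper is mounted at the origin on the work surface. World frame = base frame: x ahead of the robot, y to its left, z up, the work surface at z = 0. Lengths are in m, angles in degrees, forces in N, time in s.
With the tool pointing down it reaches from about 0.35 to 0.775 m from the base axis. Payload 5.5 kg.
Tool frame: the origin (TCP) lies at the very end of the fingers, on their centre line; the grasp point (between the pads) lies 19 mm behind it (arm.tcp_to_grasp is the distance from the TCP to the grasp point, in m); z points along the fingers, y is the line along which they close (so a half turn about z gives the same grasp; the last joint's range is limited). The gripper opens to 85 mm and grips with 20 to 120 N. Pads are 22 mm wide; open, the fingers measure 114 mm over their backs; the gripper's body (76 mm by 85 mm) begins 54 mm behind the grasp point. The pads swing forward as they close: fully open they stand 13 mm farther back than shut.
Start: joints at [-74.977, 17.945, 2.641, 74.691, 0, 82.002], TCP at [0.225, -0.529, 0.207] pointing down, gripper open.
Joint ranges: [-158.12, 158.12], [-49.38, 96.58], [-58.88, 72.47], [-126.05, 133.96], [-84.25, 85.87], [-180, 180]. Speed limits (degrees/s): [147.25, 147.25, 180, 180, 180, 180].

## Interface

Orientations are given as a 3x3 rotation matrix whose columns are the frame's x, y, z axes.
In Python, from cell import arm gives the robot as it stands. The module is installed in compiled form; this text tells all that it offers.
- The arm moves only by the tool apply_moves, never from a script. Its argument "plan" is one flat list of numbers, 7 for each row, row after row: the shift along the tool's x, y, z in m, then the turn, a rotation vector about the tool's x, y, z in degrees, then the opening, from -1 (shut) to 1 (fully open). A call has 1 to 12 rows; each row is the pose to reach, as a shift and turn from the pose commanded when the call began, along the tool's axes at that moment; what a row does not reach only later rows make up. A row lasts 1/10 s, in which the tool goes at most 50 mm and 8.59 degrees, less where a joint would pass 70% of its speed; a pose out of reach is approached as far as the arm can. A call with a gripper value outside its range is refused whole. The fingers move at their own pace and stop on an object; "squeeze" is the grip in N (left out, the last holds). Time passes only in rows, so rows that repeat a pose let the fingers close. It gives the time, the measured TCP pose, the force, the opening and the grip force at its end, in the units of the state.
- arm.sense(): the state, without advancing time (a new reading comes with each control period).
- arm.read_camera(name): name is "scene" or "top"; returns the picture (384x512x3 uint8, blue, green, red); there is no depth.
- arm.calibration(name): a dict with "intrinsics" (3x3 intrinsics, pixels), "k1" (the pictures are not rectified: a ray, as slopes to the right and down, at radius r is drawn at 1 + k1 r^2 times it, then the intrinsics apply), "pose" (4x4, takes a point from camera to world coordinates). Camera axes: x right, y down, z forward; pixel columns grow to the right and rows downward; lengths in m; the calibration is good to about 2 mm. A picture is of the moment at which its call begins. calibration takes no time and is no camera call.
- arm.finish_job(): hands the job in; it is judged then, once.
The state is a dict: "time": time; "q": joint angles; "qvel": joint speeds; "effort": joint torques, N m; "tool_pos": TCP position; "orientation": TCP orientation; "contact_force": force on the tool from outside, world axes, zero at the start; "torque": the same for the moment, N m; "finger_gap": finger opening in m; "grasp_force": force on a finger pad.
Only numpy, scipy, OpenCV 4.12 (cv2) and the standard library are available. Lean on these libraries where they do the work, as an engineer would, in place of code of your own. Each camera call takes 0.05 s, during which the arm holds its last target. There are 200 camera calls.

## Working session

There is one attempt and no reset: what is moved stays moved. The work goes in short steps, Python scripts to look and compute and a tool call to move; the robot and the scene stay as the last step left them, time stands still between calls to the robot, and variables do not carry over. Pictures are saved under pics/ and viewed, at most 10 in all, crops included, and the job is handed in when it is done.

Besides the shell and the picture viewer there is one more tool, called after "Request:" as name(argument=value, ...) on one line, values as JSON. apply_moves: Moves the arm, as the interface text tells. Its arguments: {"type":"object","properties":{"plan":{"type":"array"},"squeeze":{"type":"number"}},"required":["plan"]}

```bash
mkdir -p pics; python3 - <<'E'
from cell import arm
import cv2
for n in("scene","top"):
    cv2.imwrite(f"pics/{n}0.png",arm.read_camera(n)); c=arm.calibration(n); print(n,c["intrinsics"],c["k1"],c["pose"])
s=arm.sense(); print(s["time"],s["tool_pos"],s["orientation"],s["finger_gap"])
E
```

```text
scene [[384.05384101   0.         250.71901128]
 [  0.         384.05384101 190.29102018]
 [  0.           0.           1.        ]] 0.004394860597909755 [[-0.45823788  0.71359191 -0.52991003  1.19475131]
 [ 0.88880166  0.36315572 -0.27955237  0.3165    ]
 [-0.00704645 -0.5990864  -0.80065338  0.94258399]
 [ 0.          0.          0.          1.        ]]
top [[418.22221242   0.         258.98207073]
 [  0.         418.22221242 188.45952871]
 [  0.           0.           1.        ]] 0.03781048628953112 [[-0.02463438 -0.9965649   0.07906677  0.48534124]
 [-0.99959759  0.02566746  0.01207613 -0.01691261]
 [-0.01406409 -0.07873747 -0.99679617  1.21747543]
 [ 0.          0.          0.          1.        ]]
0.1 [ 0.22472695 -0.52873263  0.20649491] [[ 9.20361696e-01  3.91068001e-01 -4.08345320e-04]
 [ 3.91068139e-01 -9.20360367e-01  1.58325906e-03]
 [ 2.43337107e-04 -1.61686184e-03 -9.99998663e-01]] 0.08529018430953746
```

View pics/scene0.png

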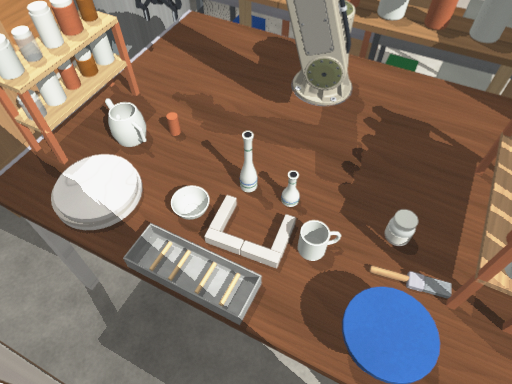

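View pics/top0.png

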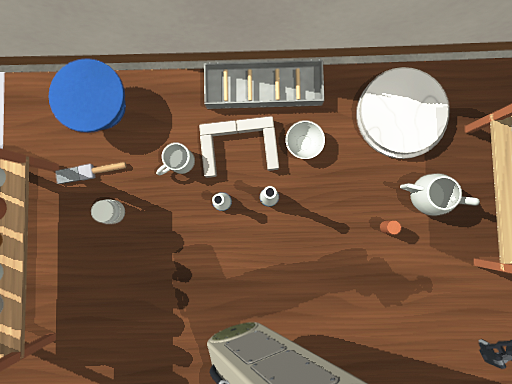

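The scene view shows the tall vase with its foot near (249,186), the short vase near (290,200), and the bay around (250,235). In the top view the tall vase is near (269,195), the short vase near (221,202), and the bay spans (200–278, 118–176) with its mouth downward. I'll crop both views next.

```bash
python3 - <<'E'
import cv2,numpy as np
a=cv2.imread("pics/top0.png")[105:225,150:340]; b=cv2.imread("pics/scene0.png")[120:275,165:345]
a=cv2.resize(a,None,fx=4,fy=4,interpolation=cv2.INTER_CUBIC);cv2.imwrite("pics/a.png",a)
b=cv2.resize(b,None,fx=3.8,fy=3.8,interpolation=cv2.INTER_CUBIC);cv2.imwrite("pics/b.png",b)
E
cat > h.py <<'E'
import numpy as np,cv2
from cell import arm
def ray(n,u,v):
    c=arm.calibration(n);K=c["intrinsics"];T=c["pose"]
    p=cv2.undistortPoints(np.array([[[u,v]]],float),K,np.array([c["k1"],0,0,0.]))[0,0]
    return T[:3,3],T[:3,:3]@np.r_[p,1]
def onz(n,u,v,z):
    o,d=ray(n,u,v);return o+d*(z-o[2])/d[2]
def proj(n,P):
    c=arm.calibration(n);T=np.linalg.inv(c["pose"])
    return cv2.projectPoints(np.atleast_2d(P).astype(float),T[:3,:3],T[:3,3],c["intrinsics"],np.array([c["k1"],0,0,0.]))[0][:,0]
E
```

```text
(no output)
```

View pics/a.png

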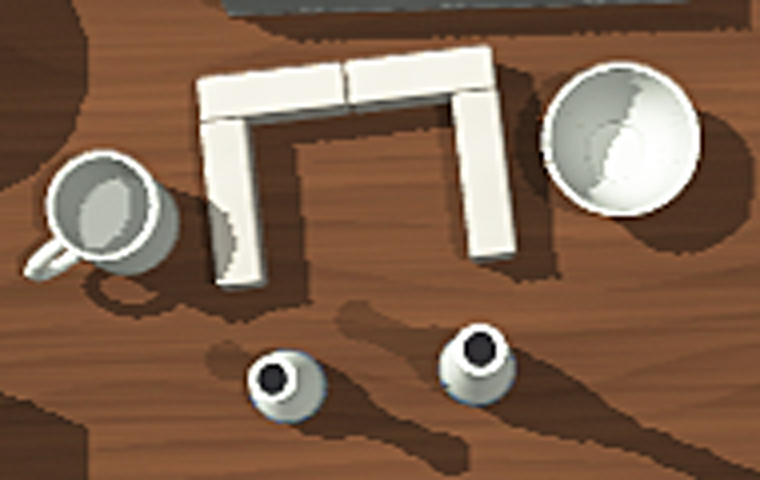

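View pics/b.png

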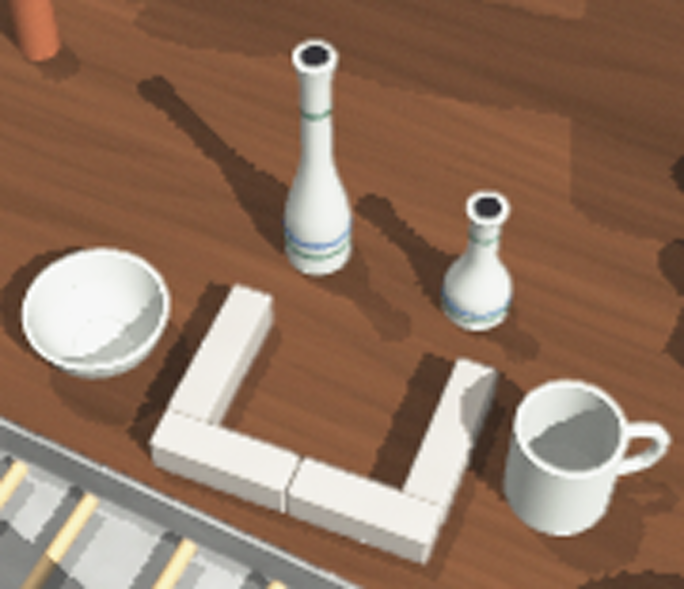

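```bash
python3 - <<'E'
from h import *
t=lambda p:onz("top",150+p[0]/4-.375,105+p[1]/4-.375,p[2])[:2].round(4)
s=lambda p:onz("scene",165+p[0]/3.8-.37,120+p[1]/3.8-.37,p[2])[:2].round(4)
print("tall top",t((477.5,366,.04)),t((480,349,.22)),"scene rim",s((315,56,.22)))
print("short",t((287,384,.04)),t((273,378,.12)),"scene rim",s((487,208,.12)))
W={k:t((*v,.036)) for k,v in dict(BL=(197,80),BR=(492,46),FRo=(517,252),FRi=(470,257),FLi=(266,282),FLo=(219,287),iBL=(248,122),iBR=(452,92)).items()}
print(W)
m=(W["FRi"]+W["FLi"]+W["iBL"]+W["iBR"])/4
print("bay",m, "sizes",np.linalg.norm(W["FRi"]-W["FLi"]),np.linalg.norm(W["iBL"]-W["FLi"]))
print("bay yaw",[np.degrees(np.arctan2(*(W[a]-W[b])[::-1])) for a,b in(("iBL","FLi"),("iBR","FRi"),("BR","FRo"))],np.degrees(np.arctan2(*(W["FLi"]-W["FRi"])[::-1]))-90)
print("scene bay: FRtop i/o",s((273,300,.036)),s((234,287,.036)),"FL",s((459,360,.036)),s((498,372,.036)),"back outer",s((151,445,.036)),s((430,540,.036)))
E
```

```text
tall top [ 0.5563 -0.0304] [ 0.5556 -0.0301] scene rim [ 0.5566 -0.0277]
short [0.5471 0.1043] [0.547  0.1052] scene rim [0.549  0.1076]
{'BL': array([0.7672, 0.1653]), 'BR': array([ 0.7861, -0.0469]), 'FRo': array([ 0.637 , -0.0606]), 'FRi': array([ 0.6343, -0.0271]), 'FLi': array([0.6202, 0.1183]), 'FLo': array([0.6175, 0.1518]), 'iBL': array([0.7357, 0.1292]), 'iBR': array([ 0.7535, -0.0173])}
bay [0.685925 0.050775] sizes 0.14608206597662834 0.11601318890539994
bay yaw [np.float64(5.391167193247149), np.float64(4.699988580390238), np.float64(5.2498607729053335)] 5.53887412991611
scene bay: FRtop i/o [ 0.6402 -0.0231] [ 0.643  -0.0557] FL [0.6256 0.1258] [0.6222 0.1556] back outer [ 0.7911 -0.0399] [0.7681 0.1681]
```

```bash
cat >> h.py <<'E'
from scipy.spatial.transform import Rotation as Ro
def goal(az,tilt):
    x=Ro.from_euler("z",az,degrees=True).as_matrix()@np.array([[1,0,0],[0,-1,0],[0,0,-1.]])
    return x@Ro.from_euler("y",tilt,degrees=True).as_matrix()
def rel(p,az,tilt):
    s=arm.sense();R=np.array(s["orientation"])
    return (R.T@(np.array(p)-s["tool_pos"])).round(4),Ro.from_matrix(R.T@goal(az,tilt)).as_rotvec(degrees=True).round(2)
E
python3 -c "
from h import *
print(rel((.455,-.092,.15),32,30))"
```

```text
(array([ 0.3827, -0.3118,  0.0571]), array([ 2.26, 29.92, -8.8 ]))
```

Request:
apply_moves(plan=[0.04,-0.03,0,0,0,0,-0.3,0.08,-0.065,0,0,5,-2,-0.3,0.12,-0.1,0,0.5,10,-3,-0.3,0.16,-0.13,0,1,15,-5,-0.3,0.2,-0.165,0,1.5,20,-6,-0.3,0.24,-0.195,0.01,2,25,-8,-0.3,0.28,-0.23,0.02,2.26,29.92,-8.8,-0.3,0.32,-0.26,0.035,2.26,29.92,-8.8,-0.3,0.36,-0.29,0.05,2.26,29.92,-8.8,-0.3,0.383,-0.312,0.057,2.26,29.92,-8.8,-0.3,0.383,-0.312,0.057,2.26,29.92,-8.8,-0.3,0.383,-0.312,0.057,2.26,29.92,-8.8,-0.3])

```text
time: 1.3
tool_pos: [0.4549, -0.0901, 0.1498]
orientation: [[0.733, 0.534, 0.423], [0.463, -0.846, 0.265], [0.499, 0.001, -0.867]]
contact_force: [0.4, -0.5, 0.8]
finger_gap: 0.0296
grasp_force: 0.0
```

```bash
python3 -c "
from h import *
s=arm.sense();print(s['time'],s['tool_pos'],s['finger_gap'],s['q'],s['contact_force'])
print(rel((.48,-.077,.012),32,30))"
```

```text
1.3 [ 0.45493327 -0.09014475  0.14981585] 0.029596108281904128 [-41.71037446  -4.34156403 -38.00512688  47.23763266  28.64235286
 108.35884099] [ 0.43193886 -0.49534239  0.8077377 ]
(array([-0.0443,  0.0021,  0.1335]), array([-0.07,  0.06,  0.24]))
```

Request:
apply_moves(plan=[-0.012,0.001,0.035,0,0,0,-0.3,-0.024,0.001,0.07,0,0,0,-0.3,-0.036,0.002,0.105,0,0,0,-0.3,-0.042,0.002,0.125,0,0,0,-0.3,-0.044,0.002,0.1335,0,0,0.2,-0.3,-0.044,0.002,0.1335,0,0,0.2,-0.3])

```text
time: 1.9
tool_pos: [0.4804, -0.0802, 0.0119]
orientation: [[0.738, 0.525, 0.423], [0.455, -0.851, 0.264], [0.499, -0.002, -0.867]]
contact_force: [-0.6, 0.4, 0.8]
finger_gap: 0.0295
grasp_force: 0.0
```

```bash
python3 - <<'E'
from h import *
s=arm.sense();print(s['time'],s['tool_pos'],s['contact_force'])
v=np.array([.5563,-.029]);b=np.array([.688,.053]);d=(b-v)/np.linalg.norm(b-v)
r=np.array(s['tool_pos'])[:2]-v;print("along",r@d,"lat",r@[-d[1],d[0]],"az",np.degrees(np.arctan2(d[1],d[0])))
a=cv2.resize(arm.read_camera("top")[105:255,150:340],None,fx=4,fy=4);cv2.imwrite("pics/c.png",a)
b=cv2.resize(arm.read_camera("scene")[90:275,165:345],None,fx=3.2,fy=3.2);cv2.imwrite("pics/d.png",b)
E
```

```text
1.9 [ 0.48036534 -0.0801639   0.0118662 ] [-0.64742892  0.44686754  0.75706852]
along -0.09150377136928717 lat -0.0032979147108610843 az 31.907515409863525
```

View pics/d.png

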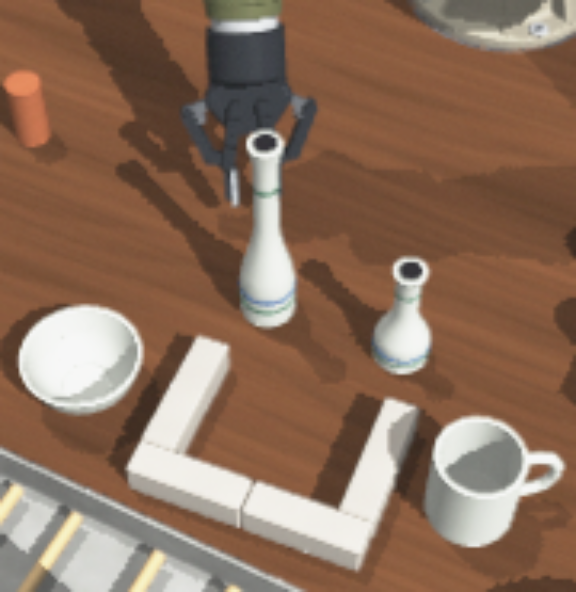

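The hand is low behind the vase, with fingertips at crop (235,200), and everything else is untouched. I'll approach and make slow contact.

Request:
apply_moves(plan=[0.0087,-0.002,0.005,0,0,0,-0.3,0.0173,-0.003,0.01,0,0,0,-0.3,0.026,-0.003,0.015,0,0,0,-0.3,0.0346,-0.003,0.02,0,0,0,-0.3,0.0372,-0.003,0.0215,0,0,0,-0.3,0.0398,-0.003,0.023,0,0,0,-0.3,0.0424,-0.003,0.0245,0,0,0,-0.3,0.045,-0.003,0.026,0,0,0,-0.3,0.0476,-0.003,0.0275,0,0,0,-0.3,0.0502,-0.003,0.029,0,0,0,-0.3,0.0528,-0.003,0.0305,0,0,0,-0.3,0.0554,-0.003,0.032,0,0,0,-0.3])

```text
time: 3.2
tool_pos: [0.5337, -0.0427, 0.0126]
orientation: [[0.736, 0.527, 0.424], [0.457, -0.85, 0.263], [0.5, -0.0, -0.866]]
contact_force: [0.9, 0.6, -0.3]
finger_gap: 0.0298
grasp_force: 0.0
```

```bash
cat > chk.py <<'E'
import sys
from h import *
# vase foot/body from white mask in scene+top; rim dark hole gives the tilt
v=np.array([.5563,-.029]);b=np.array([.688,.053]);d=(b-v)/np.linalg.norm(b-v);n=np.array([-d[1],d[0]])
s=arm.sense();r=np.array(s['tool_pos'])[:2]-v
print("t",s['time'],"tcp along %.4f lat %.4f z %.4f"%(r@d,r@n,s['tool_pos'][2]),np.round(s['contact_force'],1),s['finger_gap'])
g=float(sys.argv[1])  # guess of vase advance along d
for cam in("top","scene"):
    im=arm.read_camera(cam);gr=im.max(2)
    c=proj(cam,np.r_[v+g*d,.22])[0]; y0,x0=int(c[1])-9,int(c[0])-9
    w=(gr[y0:y0+19,x0:x0+19]<60).astype(np.uint8)
    k,l,st,ce=cv2.connectedComponentsWithStats(w)
    j=min(range(1,k),key=lambda i:np.hypot(*(ce[i]-9))+ (99 if st[i,4]<8 else 0))
    p=onz(cam,x0+ce[j][0],y0+ce[j][1],.22)[:2]-v
    print(cam,"rim along %.4f lat %.4f area %d"%(p@d,p@n,st[j,4]))
    cv2.imwrite(f"pics/{cam}_{sys.argv[2]}.png",im)
E
python3 chk.py 0.003 1
```

```text
t 3.2 tcp along -0.0264 lat 0.0003 z 0.0126 [ 0.9  0.6 -0.3] 0.029807757339782446
top rim along -0.0008 lat -0.0005 area 47
scene rim along -0.0001 lat 0.0008 area 23
```

Request:
apply_moves(plan=[0.0026,0,0.0016,0,0,0,-0.3,0.0052,0,0.0032,0,0,0,-0.3,0.0078,0,0.0048,0,0,0,-0.3,0.0104,0,0.0064,0,0,0,-0.3,0.013,0,0.008,0,0,0,-0.3,0.0156,0,0.0096,0,0,0,-0.3,0.0182,0,0.011,0,0,0,-0.3,0.0208,0,0.0125,0,0,0,-0.3])

```text
time: 4.1
tool_pos: [0.5543, -0.03, 0.0121]
orientation: [[0.736, 0.527, 0.424], [0.457, -0.85, 0.263], [0.499, 0.0, -0.866]]
contact_force: [-2.5, -2.0, 1.1]
finger_gap: 0.0296
grasp_force: 1.5
```

```bash
python3 chk.py 0.018 2
```

```text
t 4.1 tcp along -0.0022 lat 0.0002 z 0.0121 [-2.5 -2.   1.1] 0.02960078880201874
top rim along 0.0121 lat -0.0017 area 47
scene rim along 0.0142 lat -0.0001 area 22
```

```bash
python3 - <<'E'
import cv2,numpy as np
a=cv2.imread("pics/scene_2.png")[110:240,190:310];b=cv2.imread("pics/top_2.png")[140:270,210:330]
cv2.imwrite("pics/e.png",cv2.resize(np.hstack([a,b]),None,fx=3.3,fy=3.3,interpolation=cv2.INTER_CUBIC))
E
```

```text
(no output)
```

View pics/e.png

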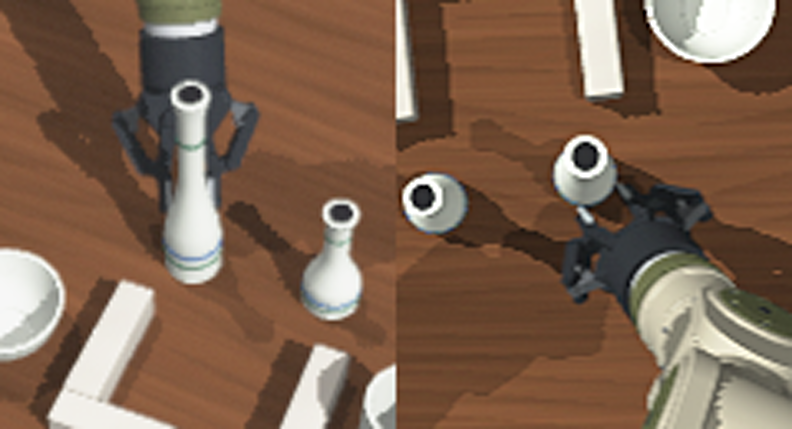

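The vase is upright and cradled by the two fingertips, and the gripper body is clear behind it. I'll keep pushing.

Request:
apply_moves(plan=[0.0026,0,0.0015,0,0,0,-0.3,0.006,0,0.0035,0,0,0,-0.3,0.0095,0,0.0055,0,0,0,-0.3,0.013,0,0.0075,0,0,0,-0.3,0.0164,0,0.0094,0,0,0,-0.3,0.0199,0,0.0114,0,0,0,-0.3,0.0233,0,0.0134,0,0,0,-0.3,0.0268,0,0.0154,0,0,0,-0.3,0.0303,0,0.0174,0,0,0,-0.3,0.0338,0,0.0194,0,0,0,-0.3,0.0372,0,0.0214,0,0,0,-0.3,0.04,0,0.023,0,0,0,-0.3])

```text
time: 5.4
tool_pos: [0.5937, -0.0055, 0.0123]
orientation: [[0.736, 0.528, 0.425], [0.457, -0.85, 0.264], [0.5, 0.0, -0.866]]
contact_force: [-2.1, -1.4, -0.2]
finger_gap: 0.0297
grasp_force: 1.4
```

```bash
python3 chk.py 0.06 3
```

```text
t 5.4 tcp along 0.0442 lat 0.0002 z 0.0123 [-2.1 -1.4 -0.2] 0.029657031369026022
top rim along 0.0594 lat -0.0016 area 46
scene rim along 0.0611 lat -0.0005 area 24
```

Tracking well, so I'll repeat the same stroke.

Request:
apply_moves(plan=[0.0026,0,0.0015,0,0,0,-0.3,0.006,0,0.0035,0,0,0,-0.3,0.0095,0,0.0055,0,0,0,-0.3,0.013,0,0.0075,0,0,0,-0.3,0.0164,0,0.0094,0,0,0,-0.3,0.0199,0,0.0114,0,0,0,-0.3,0.0233,0,0.0134,0,0,0,-0.3,0.0268,0,0.0154,0,0,0,-0.3,0.0303,0,0.0174,0,0,0,-0.3,0.0338,0,0.0194,0,0,0,-0.3,0.0372,0,0.0214,0,0,0,-0.3,0.04,0,0.023,0,0,0,-0.3])

```text
time: 6.7
tool_pos: [0.6329, 0.0189, 0.0123]
orientation: [[0.736, 0.528, 0.424], [0.457, -0.85, 0.264], [0.5, -0.0, -0.866]]
contact_force: [-2.9, -0.7, -0.5]
finger_gap: 0.0299
grasp_force: 1.4
```

```bash
python3 chk.py 0.106 4
```

```text
t 6.7 tcp along 0.0903 lat 0.0002 z 0.0123 [-2.9 -0.7 -0.5] 0.029881897607073424
top rim along 0.1058 lat -0.0018 area 48
scene rim along 0.1074 lat -0.0001 area 27
```

Request:
apply_moves(plan=[0.0026,0,0.0015,0,0,0,-0.3,0.0065,0,0.0037,0,0,0,-0.3,0.0104,0,0.006,0,0,0,-0.3,0.0143,0,0.0083,0,0,0,-0.3,0.0182,0,0.0105,0,0,0,-0.3,0.0221,0,0.0127,0,0,0,-0.3,0.026,0,0.015,0,0,0,-0.3,0.03,0,0.0173,0,0,0,-0.3,0.0333,0,0.0192,0,0,0,-0.3,0.036,0,0.0207,0,0,0,-0.3,0.038,0,0.0219,0,0,0,-0.3,0.038,0,0.0219,0,0,0,-0.3])

```text
time: 8.0
tool_pos: [0.6702, 0.042, 0.0124]
orientation: [[0.736, 0.528, 0.425], [0.457, -0.849, 0.264], [0.5, 0.0, -0.866]]
contact_force: [-0.9, -0.5, -1.0]
finger_gap: 0.03
grasp_force: 0.9
```

```bash
python3 chk.py 0.15 5; python3 -c "
import cv2,numpy as np
a=cv2.imread('pics/scene_5.png')[110:275,180:340];b=cv2.imread('pics/top_5.png')[100:265,170:330]
cv2.imwrite('pics/f.png',cv2.resize(np.hstack([a,b]),None,fx=2.5,fy=2.5,interpolation=cv2.INTER_CUBIC))"
```

```text
t 8.0 tcp along 0.1342 lat 0.0001 z 0.0124 [-0.9 -0.5 -1. ] 0.030006129420863663
top rim along 0.1495 lat -0.0022 area 47
scene rim along 0.1494 lat 0.0002 area 27
```

View pics/f.png

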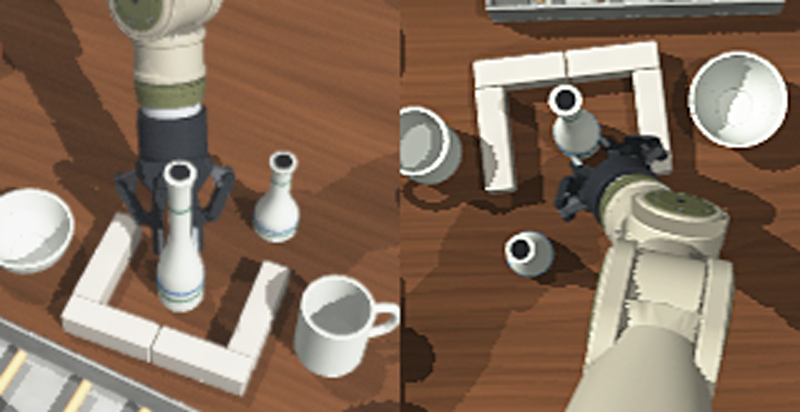

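The vase stands upright in the middle of the bay, at top crop (575,130), clear of the walls. I'll back out along the same line, then raise the hand.

Request:
apply_moves(plan=[-0.0017,0,-0.001,0,0,0,-0.3,-0.0052,0,-0.003,0,0,0,-0.3,-0.0104,0,-0.006,0,0,0,-0.3,-0.0173,0,-0.01,0,0,0,-0.3,-0.026,0,-0.015,0,0,0,-0.3,-0.0346,0,-0.02,0,0,0,-0.3,-0.045,0,-0.026,0,0,0,-0.3,-0.056,0,-0.0323,0,0,0,-0.3,-0.0693,0,-0.04,0,0,0,-0.3,-0.0866,0,-0.05,0,0,0,-0.3,-0.104,0,-0.06,0,0,0,-0.3,-0.121,0,-0.07,0,0,0,-0.3])

```text
time: 9.3
tool_pos: [0.5496, -0.0325, 0.0125]
orientation: [[0.736, 0.527, 0.424], [0.457, -0.85, 0.263], [0.5, -0.0, -0.866]]
contact_force: [0.1, 0.3, -0.2]
finger_gap: 0.0302
grasp_force: 0.0
```

Request:
apply_moves(plan=[-0.025,0,-0.02,0,0,0,-0.3,-0.03,0,-0.04,0,0,0,-0.3,-0.025,0,-0.07,0,0,0,-0.3,-0.015,0,-0.1,0,0,0,-0.3,0,0,-0.13,0,0,0,-0.3,0,0,-0.15,0,0,0,-0.3,0,0,-0.15,0,0,0,-0.3,0,0,-0.15,0,0,0,-0.3])

```text
time: 10.1
tool_pos: [0.487, -0.0718, 0.1423]
orientation: [[0.736, 0.526, 0.425], [0.456, -0.85, 0.263], [0.5, 0.001, -0.866]]
contact_force: [-0.5, 0.3, 0.2]
finger_gap: 0.0299
grasp_force: 0.0
```

```bash
python3 chk.py 0.15 6; python3 -c "
import cv2,numpy as np
a=cv2.imread('pics/scene_6.png')[60:300,90:350];b=cv2.imread('pics/top_6.png')[60:300,140:400]
cv2.imwrite('pics/g.png',cv2.resize(np.hstack([a,b]),None,fx=1.5,fy=1.5,interpolation=cv2.INTER_CUBIC))"
```

```text
t 10.1 tcp along -0.0815 lat 0.0002 z 0.1423 [-0.5  0.3  0.2] 0.02989588459546983
top rim along 0.1485 lat -0.0020 area 46
scene rim along 0.1489 lat 0.0000 area 27
```

View pics/g.png

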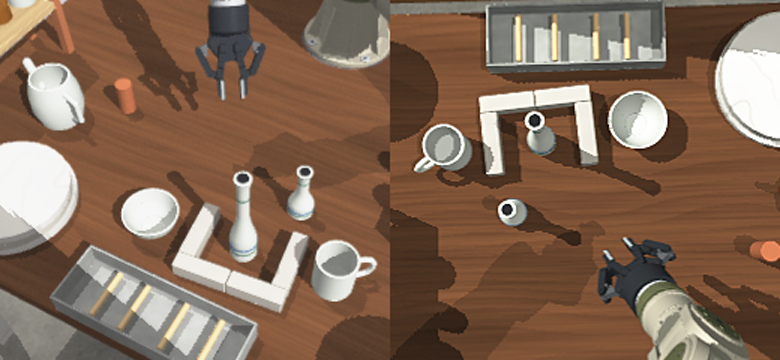

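The tall vase stands upright inside the bay, at (540,135) in the top half. The hand is clear of everything and the other pots are unmoved.

```bash
python3 -c "
from cell import arm
print(arm.finish_job())"
```

```text
the job is handed in; nothing more can be done
None
```

The tall vase was slid upright into the bay and stands with its whole foot inside, about 5 mm short of the bay centre; the other pots look unmoved in the camera views, the hand is clear, and the job was handed in at about 10 s.

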